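Set the length stop to the sample rail

TASK

Set the sawing board's length stop to the sample rail: loosen its clamp knob, slide the stop along the fence until its face meets the end of the rail, without shoving the rail out of line with the saw guide's slot, and tighten the knob fully again. Leave the mallet, the chisel and the glue bottle where they are.

Things in the scene. Friction and masses are not known exactly. Their poses are not given: they have to be found in the camera images.
- board: the sawing board, screwed to the bench: plywood base 166 x 560 x 18 mm, with an aluminium T-slot fence along its side nearer the robot. Origin at bench level, halfway along. Its y axis runs along the fence towards the saw guide; its x axis points from the work side through the fence (roughly at the robot: the board stands turned by about half a turn). Fence at x 20 to 65 mm, top at z 73 mm
- saw_guide: the saw guide bolted to the fence: a wooden bridge over the rail, 160 mm long across the fence, 63 mm wide along it (110 mm at its foot plate), top at z 115 mm, with a 3 mm saw slot across it. Its origin lies at bench level below the slot, same axes as the board
- rail: the sample rail: a loose brown hardwood frame rail 60 mm wide (x), 180 mm long (y), 42 mm high, grooved on top, about 0.35 kg, lying on the base along the fence with its sawn end (+y) under the saw guide, in line with the slot. Origin in the middle of its underside. Nothing but friction holds it: 2 to 3 N slide it along
- rail_end (a point): middle of the rail's free end face (its -y end), 21 mm above its underside: the end that the stop has to meet; axes as the rail
- rail_sawn_end (a point): middle of the rail's sawn end face (its +y end), 21 mm above its underside
- stop_face (a point): the length stop: an aluminium saddle on the fence, 74 mm across and 80 mm along it, top at z 86 mm, with an arm 63 mm wide hanging down on the work side. This point is the middle of the arm's flat face that looks along the board's +y at the rail, 39 mm above the bench; axes as the board. Stop and rail meet when rail_end's y in this frame is 0
- stop (a joint): position of the stop along the fence in m, 0 to 0.30, growing along the board's +y, towards the rail. With the knob loose it drags with about 2 N; with the knob tight it is locked (it holds against 30 N)
- knob (a joint): angle of the clamp knob in rad: 0 is fully tight (hard end), 2.0 fully loose (hard end). Anticlockwise from above loosens. It clamps below about 0.5 and leaves the stop free above 0.7. It turns with 0.15 Nm, rising to 0.25 Nm as it tightens, and stays where it is left
- knob_grip (a point): the clamp knob on top of the stop: a black T-handle, a level bar 72 x 16 x 20 mm (high) on a 14 mm stem. This point is the middle of the bar, on the vertical turning axis, 117 mm above the bench, 31 mm above the saddle plate (4 mm washer round the stem), 40 mm along the fence behind the stop face. x runs along the bar, z up; at 0 rad the bar lies across the fence, its x along the board's x
- mallet: bystander: wooden mallet lying down, head 125 x 80 x 75 mm (origin under the head), handle 190 mm along its y
- chisel: bystander: chisel 255 mm long, lying along its x
- glue: bystander: white glue bottle, 64 mm across, 170 mm tall

How it is judged:
By the outcome, as a careful person would: the job done as asked, in the order asked, and still so for the second after the job is handed in, with the robot touching nothing.
It also fails if it takes over 45 s, if anything falls off the work surface, if the arm or the gripper's body presses on something with over 40 N, if the wrist force passes 120 N, or if a joint passes its speed limit or range.

ROBOT

A 7-joint arm with a two-finger parallel gripper is mounted at the origin on the work surface. World frame = base frame: x ahead of the robot, y to its left, z up, the work surface at z = 0. Lengths are in m, angles in rad, forces in N, time in s.
With the tool pointing down it reaches from about 0.425 to 0.95 m from the base axis. Payload 16.7 kg.
Tool frame: the origin (TCP) lies at the very end of the fingers, on their centre line; the grasp point (between the pads) lies 19 mm behind it; z points along the fingers, y is the line along which they close (so a half turn about z gives the same grasp; the last joint's range is limited). The gripper opens to 94 mm and grips with 3 to 60 N. Pads are 16 mm wide; open, the fingers measure 119 mm over their backs; the gripper's body (75 mm by 177 mm) begins 78 mm behind the grasp point.
Start: joints at [-1.421, 0.426, 0.074, 1.606, -0.034, 1.111, -0.067], TCP at [0.199, 0.645, 0.205] pointing down, gripper open.
Joint ranges: [-2.85, 2.85], [-0.5, 2.14], [-1.23, 1.37], [0.21, 2.46], [-1.02, 4.16], [0.16, 2.05], [-2.73, 2.73]. Speed limits (rad/s): [1.89, 1.89, 2.39, 2.39, 3.01, 3.01, 3.01].

INTERFACE

Orientations are given as [roll, pitch, yaw] about the fixed x, y, z axes, in that order (R = Rz(yaw) Ry(pitch) Rx(roll)).
In Python, from cell import ctrl gives the robot as it stands.
- The arm moves only by the shell command python3 -m jog 'ROWS' [FORCE]. ROWS is JSON, a list of rows, each a list of 7 numbers: the turn, a rotation vector about the world's x, y, z in units of 5 degrees (1.0 is 5 degrees), then the shift along the world's x, y, z in units of 30 mm (1.0 is 30 mm), then the opening, from 0 (shut) to 1 (fully open). In form: [[wx, wy, wz, tx, ty, tz, grip], ...]. A call has exactly 8 rows; each row shifts and turns the commanded pose from where the row before left it; what a row does not reach is not made up. A row lasts 1/12 s, in which the tool goes at most 41.7 mm and 7.16 degrees, less where a joint would pass 70% of its speed; a pose out of reach is approached as far as the arm can. A call is refused whole if a number of a shift passes 1 or a number of a turn 1, either way. A call with a gripper value outside its range is refused whole. The fingers move at their own pace and stop on an object; FORCE is the grip in N (left out, the last holds). Time passes only in rows, so rows that do not move let the fingers close, or fill a call up. It gives the time, the measured TCP pose, the force, the opening and the grip force at its end, in the units of the state.
- ctrl.get_state(): the state, without advancing time (a new reading comes with each control period).
- ctrl.grab_frame(name): name is "scene" or "top" or "wrist"; returns a dict with "pixels" (480x640x3 uint8, red, green, blue), "fovy" (degrees; the focal length in pixels is half the picture's height over the tangent of half this angle, whatever the lens; pixels are square), "cx", "cy" (the principal point, pixels), "cam_to_world" (4x4, takes a point from camera to world coordinates). Camera axes: x right, y down, z forward; pixel columns grow to the right and rows downward; lengths in m; the calibration is good to about 2 mm. A picture is of the moment at which its call begins. There is no depth.
- ctrl.job_done(): hands the job in; it is judged then, once.
The state is a dict: "clock": time; "qpos": joint angles; "joint_vel": joint speeds; "tau": joint torques, N m; "eef_pos": TCP position; "ee_rot": TCP orientation; "force": force on the tool from outside, world axes, zero at the start; "moment": the same for the moment, N m; "finger_gap": opening from 0.0 (shut) to 1.0 (fully open); "grip_force": force on a finger pad.
Only numpy, scipy, OpenCV 4.12 (cv2) and the standard library are available. Lean on these libraries where they do the work, as an engineer would, in place of code of your own. Each camera call takes 0.05 s, during which the arm holds its last target. There are 200 camera calls.

## Working session

There is one attempt and no reset: what is moved stays moved. The work goes in short steps, Python scripts to look and compute and a shell command to move; the robot and the scene stay as the last step left them, time stands still between calls to the robot, and variables do not carry over. Pictures are saved under pics/ and viewed, at most 10 in all, crops included, and the job is handed in when it is done.

```bash
mkdir -p pics; ls; python3 - <<'E'
from cell import ctrl
import cv2,numpy as np
for n in ["top","scene"]:
    f=ctrl.grab_frame(n); cv2.imwrite(f"pics/{n}0.png",f["pixels"][:,:,::-1]); np.savez(f"{n}0.npz",**f)
    print(n,f["fovy"],f["cx"],f["cy"],np.round(f["cam_to_world"],4).tolist())
s=ctrl.get_state();print(s)
E
```

```text
pics
top 44.52784394814376 324.64599543517244 240.98714615648947 [[0.022, -0.9947, 0.1004, 0.3437], [-0.9997, -0.0213, 0.0074, -0.0317], [-0.0052, -0.1005, -0.9949, 1.773], [0.0, 0.0, 0.0, 1.0]]
scene 46.80638189619267 312.96430779067543 244.27731869865835 [[0.4703, 0.5972, -0.6498, 1.4697], [0.8825, -0.3141, 0.3501, -0.5334], [0.005, -0.7381, -0.6747, 1.087], [0.0, 0.0, 0.0, 1.0]]
{'clock': 0.1, 'qpos': array([-1.42149546,  0.42659924,  0.07386156,  1.60656477, -0.0341028 ,
        1.11081599, -0.06706994]), 'joint_vel': array([-0.00028555, -0.0013752 ,  0.00053123, -0.00191317, -0.00107586,
       -0.00026742,  0.00103419]), 'tau': array([ 6.91251233e-03, -9.37478614e+01,  3.67597282e+00, -4.55045450e+01,
       -4.87353257e-02,  1.66957366e-02,  1.68005982e-05]), 'eef_pos': array([0.19861377, 0.64468748, 0.20488314]), 'ee_rot': array([-3.14046713e+00,  7.48729261e-05,  2.84278057e+00]), 'force': array([-0.51375828, -0.1228203 ,  0.22184469]), 'moment': array([ 0.00434036, -0.02956599, -0.00693137]), 'grip_force': 0.0, 'finger_gap': 1.0000870616484312}
```

View pics/top0.png

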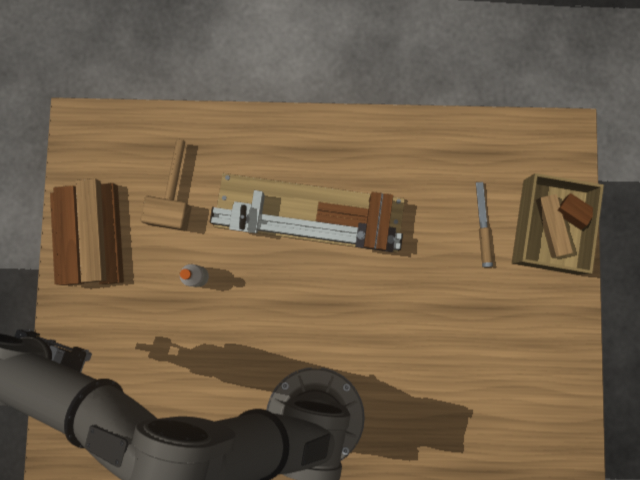

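View pics/scene0.png

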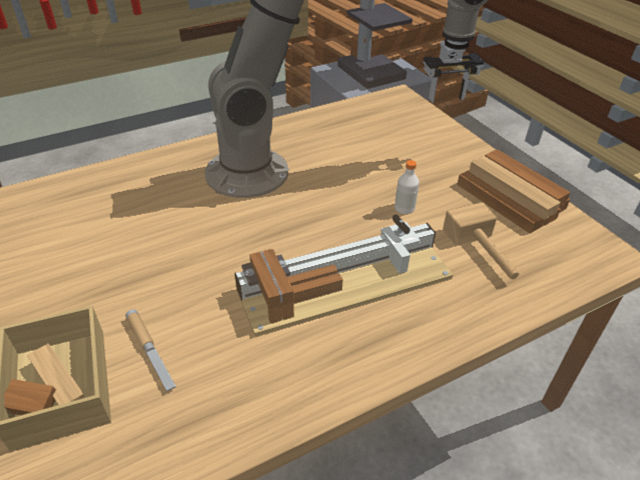

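The top view shows the knob at about (243,216), the stop arm at about (257,212), the rail from (317,212) to (368,215) and the guide at (380,220). The scene view shows the knob at about (402,224), its bar roughly across the fence. Next I'll get rough positions and enlarge the crop.

```bash
cat > h.py <<'E'
import numpy as np,cv2
from cell import ctrl
def grab(n,tag):
    f=ctrl.grab_frame(n); cv2.imwrite(f"pics/{tag}.png",f["pixels"][:,:,::-1]); np.savez(f"{tag}.npz",**f); return f
def ray(f,u,v):
    F=240/np.tan(np.radians(float(f["fovy"]))/2); M=f["cam_to_world"]
    d=M[:3,:3]@np.array([(u-f["cx"])/F,(v-f["cy"])/F,1]); return M[:3,3],d
def onz(f,u,v,z):
    o,d=ray(f,u,v); return o+d*(z-o[2])/d[2]
def proj(f,p):
    F=240/np.tan(np.radians(float(f["fovy"]))/2); M=f["cam_to_world"]
    c=M[:3,:3].T@(np.asarray(p)-M[:3,3]); return F*c[0]/c[2]+f["cx"],F*c[1]/c[2]+f["cy"]
E
python3 - <<'E'
from h import *
f=np.load("top0.npz")
for n,u,v,z in [("knob",243,216,.127),("armtop",257,212,.086),("rail_end",317,212,.06),("slot",380,220,.115),("glue",186,274,.17),("mallet",165,212,.075),("fenceL",213,214,.073),("fenceR",400,241,.073)]:
    print(n,np.round(onz(f,u,v,z),3))
im=cv2.imread("pics/top0.png")[165:265,200:420]
cv2.imwrite("pics/topc.png",cv2.resize(im,(792,360),interpolation=cv2.INTER_CUBIC))
E
```

```text
knob [0.576 0.214 0.127]
armtop [0.594 0.179 0.086]
rail_end [0.602 0.005 0.06 ]
slot [ 0.575 -0.176  0.115]
glue [0.407 0.357 0.17 ]
mallet [0.59  0.45  0.075]
fenceL [0.588 0.31  0.073]
fenceR [ 0.52  -0.239  0.073]
```

View pics/topc.png

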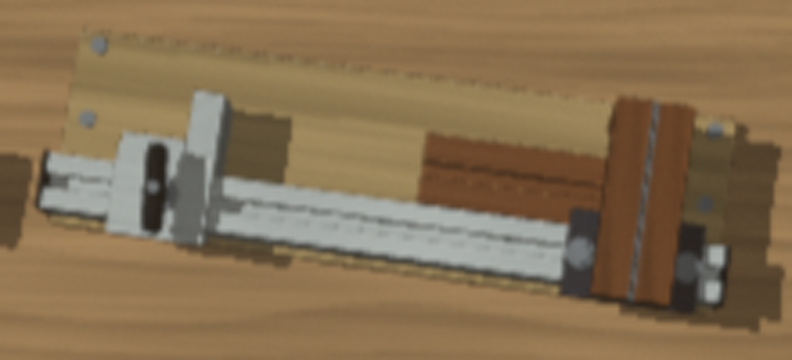

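```bash
python3 -m jog '[[0,0,0,0,0,1,1],[0,0,0,0,0,1,1],[0,0,0,0.2,-0.2,1,1],[0,0,0.4,0.8,-0.9,0,1],[0,0,0.4,0.8,-0.9,0,1],[0,0,0.4,0.8,-0.9,0,1],[0,0,0.4,0.8,-0.9,0,1],[0,0,0.4,0.8,-0.9,0,1]]' 30
python3 -m jog '[[0,0,0,0.8,-0.9,0,1],[0,0,0,0.8,-0.9,0,1],[0,0,0,0.8,-0.9,0,1],[0,0,0,0.8,-0.9,0,1],[0,0,0,0.8,-0.9,0,1],[0,0,0,0.8,-0.9,0,1],[0,0,0,0.8,-0.9,0,1],[0,0,0,0.8,-0.9,0,1]]'
python3 -m jog '[[0,0,0,0.8,-0.9,0,1],[0,0,0,0.8,-0.9,0,1],[0,0,0,0.4,-0.5,0,1],[0,0,0,0,0,0,1],[0,0,0,0,0,0,1],[0,0,0,0,0,0,1],[0,0,0,0,0,0,1],[0,0,0,0,0,0,1]]'
python3 - <<'E'
from h import *
f=grab("wrist","w1"); s=ctrl.get_state()
print(s["qpos"],np.round(f["cam_to_world"],4).tolist(),f["fovy"],f["cx"],f["cy"])
E
```

```text
clock: 0.77
eef_pos: [0.3255, 0.5025, 0.2953]
ee_rot: [-3.141, -0.0, 3.019]
force: [0.2, -0.1, -0.5]
finger_gap: 0.999
grip_force: 0.0
clock: 1.43
eef_pos: [0.5175, 0.2865, 0.2954]
ee_rot: [-3.141, -0.0, 3.017]
force: [1.4, 0.1, -0.6]
finger_gap: 0.999
grip_force: 0.0
clock: 2.1
eef_pos: [0.576, 0.2203, 0.2954]
ee_rot: [3.141, -0.0, 3.019]
force: [-0.1, 0.6, -0.5]
finger_gap: 0.999
grip_force: 0.0
[-0.73983704  0.27111224  0.33930967  1.64706416 -0.09468886  1.23961322
  1.06699319] [[0.123, 0.9544, 0.2719, 0.4961], [0.9924, -0.1185, -0.0328, 0.2298], [0.0009, 0.2739, -0.9618, 0.4759], [0.0, 0.0, 0.0, 1.0]] 67.83994643797024 313.91619828269603 238.80403710091542
```

View pics/w1.png

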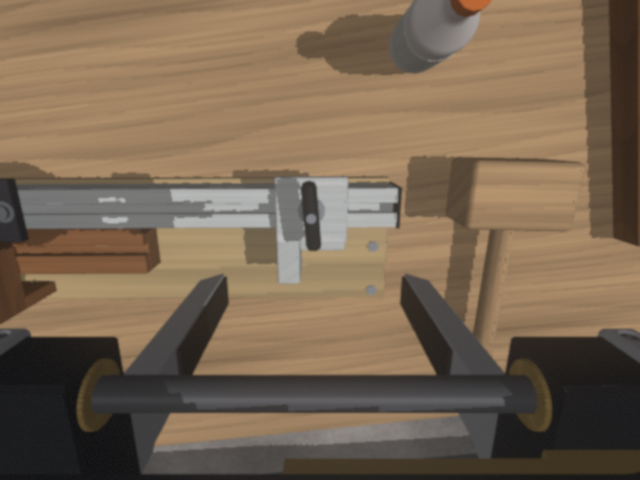

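The wrist view shows the knob bar from (308,183) to (314,250), the arm face edge at column 277 and the rail end at column 157, with the fence horizontal. Now I'll measure these.

```bash
cat >> h.py <<'E'
def knobmask(f,box):
    im=f["pixels"].astype(int); x0,x1,y0,y1=box
    m=(im.max(2)<55).astype(np.uint8); k=np.zeros_like(m); k[y0:y1,x0:x1]=m[y0:y1,x0:x1]
    n,l,s,c=cv2.connectedComponentsWithStats(k); i=1+np.argmax(s[1:,4]); return (l==i).astype(np.uint8)
E
python3 - <<'E'
from h import *
f=np.load("w1.npz"); m=knobmask(f,(285,340,165,265))
r=cv2.minAreaRect(cv2.findContours(m,0,1)[0][0]); b=cv2.boxPoints(r); print(r,m.sum())
B=np.array([onz(f,*p,.127) for p in b]); print(B.round(4).tolist(),"ctr",B.mean(0))
e=[B[1]-B[0],B[2]-B[1]];
for x in e: print(np.linalg.norm(x),np.degrees(np.arctan2(x[1],x[0])))
g=f["pixels"].astype(int)
# fence front edge angle: light->dark; sample rows profile
for c in (180,230,380): print(c,g[172:235:1,c].sum(1)//3)
for row in (262,270,276): print(row,[tuple(x) for x in g[row,270:284]])
for row in (240,245,260,267): print(row,g[row,146:168].sum(1)//3, g[row,146:168,0]-g[row,146:168,2])
E
```

```text
((304.7500305175781, 210.25003051757812), (1.4142134189605713, 0.7071067094802856), 45.0) 3
[[0.564, 0.2118, 0.127], [0.5635, 0.2124, 0.127], [0.5646, 0.2132, 0.127], [0.5651, 0.2127, 0.127]] ctr [0.56429963 0.21253773 0.127     ]
0.0007106751846792596 128.17758974021785
0.0014119331813051042 37.26565454140833
180 [139 138 139 132 120 102 103 122 136 140 134 114  92  82  82  88 113 147
 169 178 179 180 183 183 181 180 179 179 170 148 122 108 108 114 115 117
 118 118 116 113 104  98 104 113 117 133 159 175 181 179 178 179 178 178
 173 163 150 143 141 140 140 141 142]
230 [132 135 139 137 123 108 112 130 139 138 123 101  87  85  90  97 114 145
 166 174 178 180 180 180 179 176 178 177 178 175 168 160 164 172 177 178
 178 168 146 122 106 114 145 166 174 176 179 180 179 177 176 176 177 174
 168 156 144 143 140 139 139 140 141]
380 [138 136 132 120 104 101 121 136 137 121 100  89  84  82  85 101 132 164
 177 180 182 180 179 178 177 177 177 177 180 174 155 135 128 128 127 128
 127 123 117 111 119 147 169 177 179 179 179 177 176 176 177 176 177 175
 165 152 144 142 141 141 142 141 140]
262 [
[... 1925 characters left out ...]
, (np.int64(170), np.int64(171), np.int64(170))]
240 [ 68  71  70  69  69  70  68  67  68  68  78  98 121 137 142 142 142 142
 142 142 142 142] [41 44 43 42 41 40 39 39 39 41 44 49 56 59 60 60 60 61 60 60 61 59]
245 [ 93  91  81  73  70  68  68  68  70  68  71  80 100 121 132 136 137 136
 135 136 136 136] [64 61 54 46 42 40 38 41 40 40 41 42 48 53 57 58 58 57 57 58 57 58]
260 [ 72  71  69  70  71  70  70  69  67  68  66  67  68  78 100 122 135 140
 139 139 139 140] [47 42 43 46 44 44 42 42 41 39 40 41 39 41 47 54 59 59 58 60 59 60]
267 [ 83  74  69  69  70  72  75  85 101 117 129 138 141 141 142 141 142 142
 140 141 141 141] [54 48 44 42 43 44 42 44 49 53 58 59 60 61 61 61 61 60 60 60 60 60]
```

```bash
sed -i 's/<55/<T/; s/def knobmask(f,box)/def knobmask(f,box,T=75)/' h.py
cat >> h.py <<'E'
def knob(f,box,T=75):
    m=knobmask(f,box,T); r=cv2.minAreaRect(max(cv2.findContours(m,0,1)[0],key=cv2.contourArea)); b=cv2.boxPoints(r)
    B=np.array([onz(f,*p,.127) for p in b]); e=[B[1]-B[0],B[2]-B[1]]; e.sort(key=np.linalg.norm)
    return m.sum(),r,B.mean(0),np.linalg.norm(e,axis=1),np.degrees(np.arctan2(e[1][1],e[1][0]))%180
E
python3 - <<'E'
from h import *
f=np.load("w1.npz")
for T in (65,75,90): print(knob(f,(296,326,165,265),T))
Y=np.array([-.123,-.9924,0])
a=onz(f,277.5,265,.086); r=onz(f,157.5,240,.060); print(a,r,"gap",(r-a)@Y, "with rail rows", onz(f,159.5,260,.018))
E
```

```text
(np.uint64(397), ((309.1434020996094, 199.79811096191406), (33.92447280883789, 13.422101974487305), 87.51044464111328), array([0.55466784, 0.21817623, 0.127     ]), array([0.01306119, 0.0337129 ]), np.float64(175.49127211597258))
(np.uint64(786), ((309.9049072265625, 215.5730438232422), (67.38375091552734, 15.033294677734375), 86.18592071533203), array([0.57118962, 0.2168827 , 0.127     ]), array([0.01462072, 0.06864512]), np.float64(176.82767562438647))
(np.uint64(904), ((309.5984191894531, 215.56674194335938), (67.39981842041016, 17.123455047607422), 87.27368927001953), array([0.57114577, 0.21656315, 0.127     ]), array([0.01665142, 0.06867227]), np.float64(175.79440251327114))
[0.6324413  0.17074613 0.086     ] [0.59177279 0.02730885 0.06      ] gap 0.1473493823963321 with rail rows [0.62937169 0.00271274 0.018     ]
```

```bash
python3 - <<'E'
from h import *
f=np.load("w1.npz");Y=np.array([-.123,-.9924,0]);g=f["pixels"].astype(int)
a=onz(f,277.5,265,.086)
for u,v,z in [(158.5,245,.018),(159.5,260,.018),(148,245,.06),(150,262,.06)]:
    r=onz(f,u,v,z); print(r,"gap",(r-a)@Y)
for row in (235,240,250,255,262): print(row,g[row,138:166].sum(1)//3)
print([round(((onz(f,277.5,v,.086))@Y),4) for v in (250,265,280)])
E
```

```text
[0.6084194  0.00649615 0.018     ] gap 0.1659563731487488
[0.62937169 0.00271274 0.018     ] gap 0.1671338911127622
[0.59654027 0.01430678 0.06      ] gap 0.1596662373154695
[0.61825251 0.01129162 0.06      ] gap 0.15998787427529318
235 [ 92  92  91  87  79  71  68  67  70  70  70  70  70  69  69  69  67  71
  86 115 134 142 143 143 143 143 143 142]
240 [ 93  94  93  90  84  76  69  69  68  71  70  69  69  70  68  67  68  68
  78  98 121 137 142 142 142 142 142 142]
250 [ 89  89  88  88  89  90  89  90  90  89  85  76  71  69  68  69  69  69
  67  73  88 114 132 139 139 140 141 140]
255 [ 67  67  68  68  68  68  65  64  63  65  68  69  70  69  69  68  68  69
  68  68  75  95 121 137 141 142 142 143]
262 [ 93  93  93  93  92  92  90  85  78  71  68  69  71  70  69  69  68  68
  68  68  74  86 106 124 136 137 139 138]
[np.float64(-0.2477), np.float64(-0.2472), np.float64(-0.2467)]
```

```bash
python3 -m jog '[[0,0,0,-0.08,-0.05,-1,1],[0,0,0,-0.08,-0.05,-1,1],[0,0,0,0,0,-1,1],[0,0,0,0,0,-1,1],[0,0,0,0,0,-1,1],[0,0,0,0,0,-0.8,1],[0,0,0,0,0,0,1],[0,0,0,0,0,0,1]]'
python3 - <<'E'
from h import *
grab("wrist","w2")
E
```

```text
clock: 2.82
eef_pos: [0.5713, 0.2162, 0.1212]
ee_rot: [-3.14, -0.002, 3.018]
force: [0.3, 0.5, 0.8]
finger_gap: 1.001
grip_force: 0.0
```

View pics/w2.png

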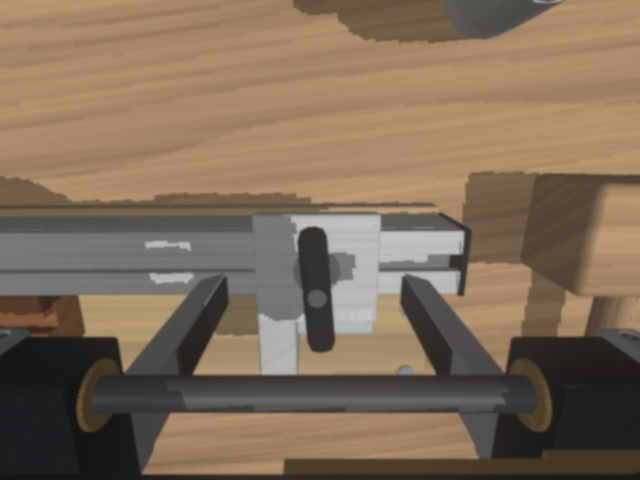

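The wrist view shows the bar from (312,228) to (320,352), centred between the finger tips at columns 228 and 401 and leaning about 3.5° towards loose. I'll turn the tool 3°, go down, and close.

```bash
python3 -m jog '[[0,0,0.6,0,0,-0.4,1],[0,0,0,0,0,-0.35,1],[0,0,0,0,0,0,0],[0,0,0,0,0,0,0],[0,0,0,0,0,0,0],[0,0,0,0,0,0,0],[0,0,0,0,0,0,0],[0,0,0,0,0,0,0]]' 30
python3 -m jog '[[0,0,0,0,0,0,0],[0,0,0,0,0,0,0],[0,0,0,0,0,0,0],[0,0,0,0,0,0,0],[0,0,0.5,0,0,0,0],[0,0,0.5,0,0,0,0],[0,0,0.5,0,0,0,0],[0,0,0.5,0,0,0,0]]' 30
python3 -c "
from h import *
s=ctrl.get_state();print(s['moment'],s['qpos'])"
```

```text
clock: 3.53
eef_pos: [0.5721, 0.2161, 0.0994]
ee_rot: [3.141, 0.0, 3.069]
force: [0.2, 0.3, -0.2]
finger_gap: 0.612
grip_force: 0.0
clock: 4.2
eef_pos: [0.5717, 0.2172, 0.099]
ee_rot: [3.141, -0.0, -3.036]
force: [-0.7, 5.1, -0.6]
finger_gap: 0.165
grip_force: 30.0
[ 0.97430636  0.19726432 -0.07636424] [-0.65531749  0.44471232  0.24180979  1.85786976 -0.13821966  0.85485506
  1.33105978]
```

```bash
python3 -m jog '[[0,0,0.8,0,0,0,0],[0,0,0.8,0,0,0,0],[0,0,0.8,0,0,0,0],[0,0,0.8,0,0,0,0],[0,0,0.8,0,0,0,0],[0,0,0.8,0,0,0,0],[0,0,0.4,0,0,0,0],[0,0,0,0,0,0,0]]' 30
python3 -c "
from h import *
s=ctrl.get_state();print(s['moment'],s['qpos'])"
python3 -m jog '[[0,0,0.8,0,0,0,0],[0,0,0.8,0,0,0,0],[0,0,0.8,0,0,0,0],[0,0,0.8,0,0,0,0],[0,0,0.8,0,0,0,0],[0,0,0.8,0,0,0,0],[0,0,0.4,0,0,0,0],[0,0,0,0,0,0,0]]' 30
python3 -c "
from h import *
s=ctrl.get_state();print(s['moment'],s['qpos']); grab('wrist','w3')"
```

```text
clock: 4.87
eef_pos: [0.572, 0.2163, 0.099]
ee_rot: [3.141, 0.0, -2.583]
force: [-0.6, 1.6, 0.1]
finger_gap: 0.165
grip_force: 30.0
[ 0.44691337  0.03574142 -0.03327972] [-0.57260335  0.43828213  0.13612832  1.8528657  -0.07680874  0.85522409
  1.73013486]
clock: 5.53
eef_pos: [0.5726, 0.2157, 0.099]
ee_rot: [-3.141, 0.0, -2.132]
force: [5.0, -0.6, -2.0]
finger_gap: 0.17
grip_force: 30.0
[-0.16416878 -0.96924787 -0.01552575] [-0.49158477  0.4360981   0.03311066  1.84753089 -0.0178447   0.85740615
  2.13081183]
```

View pics/w3.png

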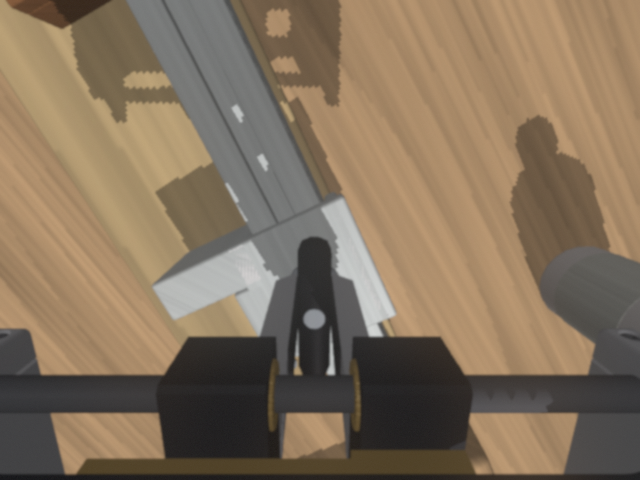

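The view shows the bar gripped along column 314 and loosened about 65° (1.13 rad). The stop arm is at (160,290)–(250,240) and the rail corner is at the top left, near (60,20). Now I'll slide most of the gap.

```bash
python3 -m jog '[[0,0,0,-0.04,-0.33,0,0],[0,0,0,-0.08,-0.66,0,0],[0,0,0,-0.08,-0.66,0,0],[0,0,0,-0.08,-0.66,0,0],[0,0,0,-0.08,-0.66,0,0],[0,0,0,-0.08,-0.66,0,0],[0,0,0,-0.04,-0.33,0,0],[0,0,0,0,0,0,0]]' 30
python3 -c "
from h import *
s=ctrl.get_state();print(s['moment'],s['qpos']); f=grab('wrist','w4')
"
```

```text
clock: 6.25
eef_pos: [0.558, 0.0942, 0.099]
ee_rot: [-3.14, -0.0, -2.137]
force: [7.8, -2.9, -4.7]
finger_gap: 0.173
grip_force: 30.0
[-0.66167953 -1.65962685  0.11810399] [-0.33089535  0.37052065  0.06021564  1.95330968 -0.0279756   0.81765031
  2.3197714 ]
```

View pics/w4.png

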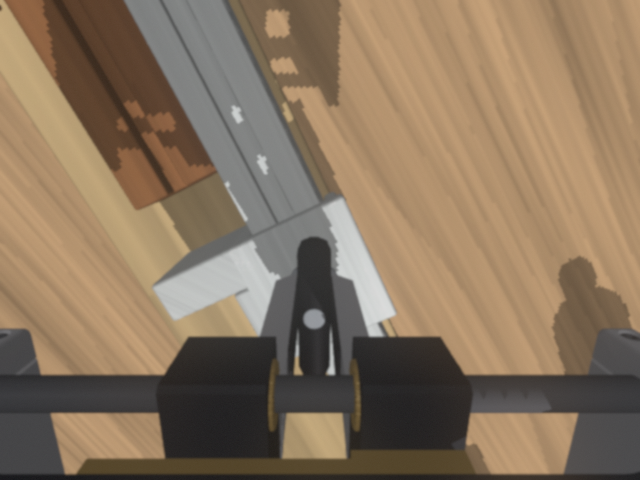

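The rail end's top edge runs from about (137,209) to (213,173). The stop's dark face strip runs from (153,285) to (250,238). I'll enlarge this to read the edges.

```bash
python3 - <<'E'
from h import *
im=cv2.imread("pics/w4.png")[150:330,120:360]
cv2.imwrite("pics/w4c.png",cv2.resize(im,(800,600),interpolation=cv2.INTER_CUBIC))
E
```

```text
(no output)
```

View pics/w4c.png

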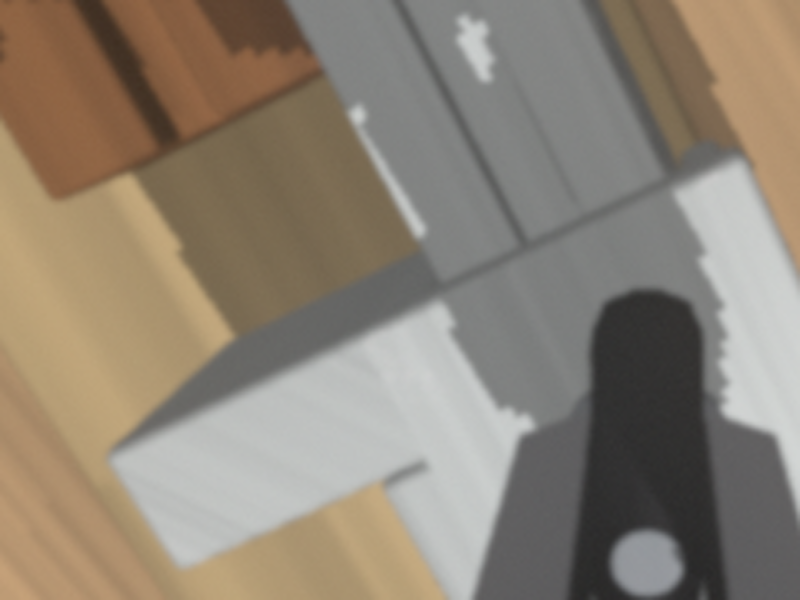

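The crop shows the face's top edge from (153,286.5) to (252,240) and the rail's top end edge from (136.5,209.4) to (215.4,171.9), both in full-picture pixels.

```bash
python3 - <<'E'
from h import *
f=np.load("w4.npz");Y=np.array([-.123,-.9924,0])
A=[onz(f,u,v,.086) for u,v in [(153,286.5),(252,240),(339,198)]]; R=[onz(f,u,v,.060) for u,v in [(136.5,209.4),(215.4,171.9)]]
print(np.round(A,4).tolist(),np.round(R,4).tolist())
print([a@Y for a in A],[r@Y for r in R])
s=ctrl.get_state();k=np.array(s["eef_pos"]);print(k@Y, (k@Y)+.04)
E
```

```text
[[0.6394, 0.0471, 0.086], [0.574, 0.0551, 0.086], [0.5201, 0.0611, 0.086]] [[0.6315, 0.0038, 0.06], [0.576, 0.0117, 0.06]]
[np.float64(-0.12542741552308162), np.float64(-0.12527448539978137), np.float64(-0.12457936324797932)] [np.float64(-0.0814634965983725), np.float64(-0.08249080733632343)]
-0.16318540198837142 -0.12318540198837141
```

```bash
python3 -m jog '[[0,0,0,-0.02,-0.2,0,0],[0,0,0,-0.03,-0.3,0,0],[0,0,0,-0.03,-0.3,0,0],[0,0,0,-0.02,-0.25,0,0],[0,0,0,-0.01,-0.12,0,0],[0,0,0,0,0,0,0],[0,0,0,0,0,0,0],[0,0,0,0,0,0,0]]' 30
python3 - <<'E'
from h import *
s=ctrl.get_state();print(s['force'],s['moment']); f=grab('wrist','w5')
im=cv2.imread("pics/w5.png")[150:330,120:360]
cv2.imwrite("pics/w5c.png",cv2.resize(im,(800,600),interpolation=cv2.INTER_CUBIC))
E
```

```text
clock: 6.97
eef_pos: [0.5543, 0.0622, 0.099]
ee_rot: [-3.141, -0.0, -2.132]
force: [2.1, -2.0, 0.0]
finger_gap: 0.17
grip_force: 30.0
[ 2.10982855 -1.9532299   0.00624407] [-0.5442481  -0.66253793 -0.07052412]
```

View pics/w5c.png

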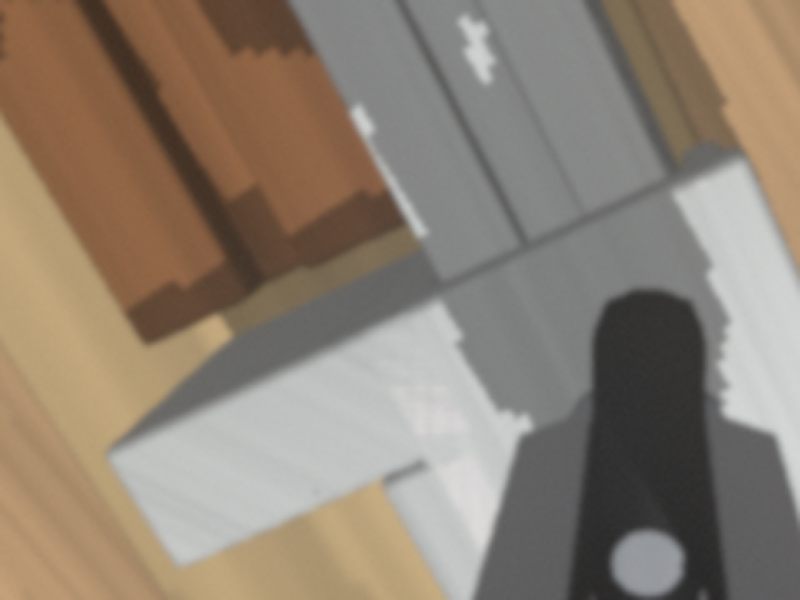

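The rail's top end edge now runs from (163.5,252.9) to (240,217.5), and the face edge hasn't moved in the picture.

```bash
cat >> h.py <<'E'
Y=np.array([-.123,-.9924,0])
def gap(f,rail,face=[(153,286.5),(252,240)]):
    a=np.mean([onz(f,u,v,.086)@Y for u,v in face]); return [float(onz(f,u,v,.060)@Y-a) for u,v in rail]
E
python3 - <<'E'
from h import *
f=np.load("w5.npz"); s=ctrl.get_state(); print(s["eef_pos"],s["force"])
print(gap(f,[(163.5,252.9),(240,217.5)]))
# where rail top edge will project in the picture at contact (rail end on face plane, z .06)
a=np.mean([onz(f,u,v,.086)@Y for u,v in [(153,286.5),(252,240)]])
for u,v in [(163.5,252.9),(240,217.5)]:
    p=onz(f,u,v,.06); p=p-Y*(p@Y-a); print(np.round(proj(f,p),1))
E
```

```text
[0.55429727 0.06230661 0.09901014] [ 2.32578193 -3.48643693 -0.78114434]
[0.01204023888710154, 0.011665311069155734]
[173.2 268.7]
[248.7 233.7]
```

```bash
python3 -m jog '[[0,0,0,-0.01,-0.07,0,0],[0,0,0,-0.01,-0.07,0,0],[0,0,0,-0.01,-0.07,0,0],[0,0,0,-0.01,-0.06,0,0],[0,0,0,0,0,0,0],[0,0,0,0,0,0,0],[0,0,0,0,0,0,0],[0,0,0,0,0,0,0]]' 30
python3 - <<'E'
from h import *
s=ctrl.get_state();print(s['eef_pos'],s['force'],s['moment']); f=grab('wrist','w6')
im=cv2.imread("pics/w6.png")[210:300,140:260]
cv2.imwrite("pics/w6c.png",cv2.resize(im,(800,600),interpolation=cv2.INTER_CUBIC))
E
```

```text
clock: 7.68
eef_pos: [0.5533, 0.0537, 0.0991]
ee_rot: [-3.141, 0.0, -2.132]
force: [5.1, -1.5, -1.6]
finger_gap: 0.168
grip_force: 30.0
[0.55328411 0.05370594 0.09905718] [ 5.1431741  -1.53887394 -1.63616911] [-0.20278613 -1.22150141 -0.03437662]
```

View pics/w6c.png

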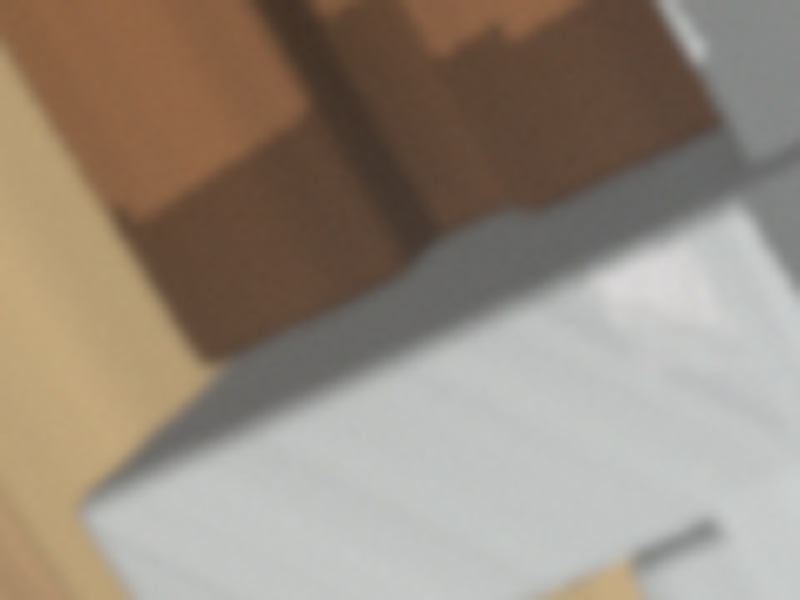

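The rail's top edge now runs from (170.75,264) to (247.25,228.75) and the face's top edge from (152,286.5) to (250.25,240), with a narrow strip of face between them. That was the tenth picture, so from here I'll measure by edge profiles only.

```bash
cat >> h.py <<'E'
from scipy.ndimage import map_coordinates
def edges(f):
    """gap per strip: brown->grey edge (rail top, z .06) and dark->light edge (face top, z .086) along the fence direction"""
    im=f["pixels"].astype(float); out=[]
    for x in np.linspace(.585,.625,9):
        # strip through face top edge, following Y at z=.06
        u0,v0=(np.array([171,264])+(x-.63)/(.576-.63)*np.array([76.5,-35.25]))
        n=np.array([.43,.90]); t=np.arange(-14,26,.1)   # image direction from rail to stop
        P=np.array([[u0],[v0]])+n[:,None]*t
        c=[map_coordinates(im[:,:,k],[P[1],P[0]],order=1) for k in range(3)]
        rb=c[0]-c[2]; br=sum(c)/3
        i=np.where(rb>15)[0]; i=i[-1] if len(i) else None
        if i is None: continue
        j=np.where((br>128)&(t>t[i]))[0]
        if not len(j): continue
        j=j[0]; r=onz(f,*P[:,i],.06)@Y; a=onz(f,*P[:,j],.086)@Y
        out.append((round(float(r),4),round(float(a),4),round(float(r-a)*1000,2)))
    return out
E
python3 - <<'E'
from h import *
f=np.load("w6.npz"); print(gap(f,[(170.75,264),(247.25,228.75)],[(152,286.5),(250.25,240)]))
for o in edges(f): print(o)
print("w5"); 
for o in edges(np.load("w5.npz")): print(o)
E
```

```text
[0.0031672631874730267, 0.0029517920520578944]
(-0.0816, -0.0836, 2.02)
(-0.0816, -0.0835, 1.86)
(-0.0816, -0.0837, 2.05)
(-0.08, -0.0837, 3.74)
(-0.0798, -0.0837, 3.95)
(-0.0816, -0.0837, 2.11)
(-0.0817, -0.0837, 1.99)
(-0.0819, -0.0837, 1.81)
(-0.082, -0.0837, 1.76)
w5
(-0.0873, -0.092, 4.66)
(-0.0873, -0.092, 4.68)
(-0.0874, -0.0922, 4.75)
(-0.0874, -0.0922, 4.84)
(-0.0875, -0.0923, 4.73)
(-0.0875, -0.0921, 4.63)
(-0.0877, -0.0922, 4.52)
(-0.0889, -0.0923, 3.31)
(-0.0906, -0.0923, 1.7)
```

```bash
cat > m.py <<'E'
from h import *
import sys
f=[ctrl.grab_frame("wrist") for _ in range(2)]; s=ctrl.get_state()
o=[np.array(edges(x)) for x in f]
print(np.round(s["eef_pos"]*1000,2),np.round(s["force"],1),"railY,faceY,gap mm",np.round(np.median(np.vstack([q[[0,1,2,5,6,7,8]] if len(q)==9 else q for q in o]),0)*[1000,1000,1],2),[len(q) for q in o])
E
python3 m.py
python3 -m jog '[[0,0,0,-0.003,-0.02,0,0],[0,0,0,-0.003,-0.02,0,0],[0,0,0,0,0,0,0],[0,0,0,0,0,0,0],[0,0,0,0,0,0,0],[0,0,0,0,0,0,0],[0,0,0,0,0,0,0],[0,0,0,0,0,0,0]]' 30 >/dev/null; python3 m.py
python3 -m jog '[[0,0,0,-0.002,-0.02,0,0],[0,0,0,0,0,0,0],[0,0,0,0,0,0,0],[0,0,0,0,0,0,0],[0,0,0,0,0,0,0],[0,0,0,0,0,0,0],[0,0,0,0,0,0,0],[0,0,0,0,0,0,0]]' 30 >/dev/null; python3 m.py
```

```text
[553.25  53.72  99.02] [ 4.6 -0.9 -2. ] railY,faceY,gap mm [-81.65 -83.7    1.98] [9, 9]
[553.12  52.79  99.01] [ 5.8  0.2 -2.7] railY,faceY,gap mm [-81.6  -82.8    1.07] [9, 9]
[553.05  52.26  99.02] [ 5.7  0.8 -2.7] railY,faceY,gap mm [-81.6  -82.2    0.48] [9, 9]
```

```bash
python3 -m jog '[[0,0,0,-0.002,-0.02,0,0],[0,0,0,0,0,0,0],[0,0,0,0,0,0,0],[0,0,0,0,0,0,0],[0,0,0,0,0,0,0],[0,0,0,0,0,0,0],[0,0,0,0,0,0,0],[0,0,0,0,0,0,0]]' 30 >/dev/null; python3 m.py
python3 -m jog '[[0,0,0,-0.001,-0.01,0,0],[0,0,0,0,0,0,0],[0,0,0,0,0,0,0],[0,0,0,0,0,0,0],[0,0,0,0,0,0,0],[0,0,0,0,0,0,0],[0,0,0,0,0,0,0],[0,0,0,0,0,0,0]]' 30 >/dev/null; python3 m.py
```

```text
[553.02  51.92  99.03] [ 5.8  1.9 -3.3] railY,faceY,gap mm [-81.3  -81.9    0.48] [9, 9]
[553.02  51.76  99.03] [ 5.9  4.1 -3.1] railY,faceY,gap mm [-81.1  -81.7    0.52] [9, 9]
```

```bash
cat >> h.py <<'E'
def edges2(f,y0=-.0815):
    im=f["pixels"].astype(float); out=[]; X=np.array([-.9924,.123,0])
    c0=np.array([.604,.0077,.06]); c0=c0+Y*(y0-c0@Y)
    for k in (-22,-19,-16,-13,12,15,18,21):
        t=np.arange(-.012,.022,.0001)
        P=np.array([proj(f,c0+X*k/1000-Y*q) for q in t]).T
        c=[map_coordinates(im[:,:,j],[P[1],P[0]],order=1) for j in range(3)]
        rb=c[0]-c[2]; br=sum(c)/3
        i=np.where(rb>15)[0]
        if not len(i): continue
        i=i[-1]; j=np.where((br>128)&(t>t[i]))[0]
        if not len(j): continue
        r=onz(f,*P[:,i],.06)@Y; a=onz(f,*P[:,j[0]],.086)@Y
        out.append((r,a,(r-a)))
    return np.array(out)*1000
E
cat > m.py <<'E'
from h import *
f=ctrl.grab_frame("wrist"); s=ctrl.get_state(); o=edges2(f)
print(np.round(s["eef_pos"]*1000,2),np.round(s["force"],1),"Mz",round(s["moment"][2],2),"yaw",round(np.degrees(s["ee_rot"][2])%360,1),"rail,face,gap",np.round(np.median(o,0),2),np.round(o[:,2],1))
E
python3 m.py
python3 -m jog '[[0,0,-0.5,0,0,0,0],[0,0,-0.8,0,0,0,0],[0,0,-0.8,0,0,0,0],[0,0,-0.8,0,0,0,0],[0,0,-0.8,0,0,0,0],[0,0,-0.3,0,0,0,0],[0,0,0,0,0,0,0],[0,0,0,0,0,0,0]]' 30 >/dev/null; python3 m.py
```

```text
[553.03  51.76  99.04] [ 5.4  2.8 -3.1] Mz -0.07 yaw 237.9 rail,face,gap [-81.2  -81.7    0.47] [0.5 0.4 0.5 0.5 0.5 0.4 0.4 0.5]
[552.5   51.82  99.01] [1.6 4.9 2. ] Mz -0.11 yaw 218.0 rail,face,gap [-80.9  -81.38   0.44] [0.4 0.4 0.4 0.4 0.6 0.5 0.5 0.6]
```

```bash
python3 -m jog '[[0,0,-0.5,0,0,0,0],[0,0,-0.8,0,0,0,0],[0,0,-0.8,0,0,0,0],[0,0,-0.8,0,0,0,0],[0,0,-0.8,0,0,0,0],[0,0,-0.3,0,0,0,0],[0,0,0,0,0,0,0],[0,0,0,0,0,0,0]]' 30 >/dev/null; python3 m.py
python3 -m jog '[[0,0,-0.5,0,0,0,0],[0,0,-0.8,0,0,0,0],[0,0,-0.8,0,0,0,0],[0,0,-0.8,0,0,0,0],[0,0,-0.8,0,0,0,0],[0,0,-0.7,0,0,0,0],[0,0,0,0,0,0,0],[0,0,0,0,0,0,0]]' 30 >/dev/null; python3 m.py
```

```text
[552.16  52.    98.95] [-1.7  7.2  2.4] Mz -0.05 yaw 198.0 rail,face,gap [-79.65 -80.86   1.25] [1.3 1.4 1.2 1.3 1.2 1.2]
[552.02  52.73  98.88] [-0.9 10.7  1.2] Mz -0.03 yaw 176.1 rail,face,gap [-75.7  -80.95   5.25] [5.2]
```

```bash
python3 -m jog '[[0,0,-0.5,0,0,0,0],[0,0,-0.5,0,0,0,0],[0,0,-0.4,0,0,0,0],[0,0,-0.4,0,0,0,0],[0,0,0,0,0,0,0],[0,0,0,0,0,0,0],[0,0,0,0,0,0,0],[0,0,0,0,0,0,0]]' 40 >/dev/null; python3 m.py
python3 -c "
from h import *
s=ctrl.get_state();print(s['moment'],s['tau'][6],s['qpos'])"
```

```text
[551.47  52.87  98.87] [-4.4 10.7  4.8] Mz 0.79 yaw 167.1 rail,face,gap [ -86.35 -101.16   14.93] [15.9 14.7 14.9 15. ]
[2.26021911 1.23654033 0.79374678] -0.800808984786272 [-0.4877546   0.36963891  0.34025988  1.99069369 -0.16950885  0.81000513
  1.29493882]
```

```bash
python3 -m jog '[[0,0,0.5,0,0.02,0,0],[0,0,0,0,0,0,0.4],[0,0,0,0,0,0,0.5],[0,0,0,0,0,0,0.5],[0,0,0,0,0,0,0.5],[0,0,0,0,0,0,0.5],[0,0,0,0,0,0,0.5],[0,0,0,0,0,0,0.5]]' 30
python3 -m jog '[[0,0,0.4,0,0,0.5,0.5],[0,0,0,0,0,1,0.5],[0,0,0,0,0,1,0.6],[0,0,0,0,-0.3,1,0.8],[0,0,0,0,-0.6,1,1],[0,0,0,0,-0.4,0.8,1],[0,0,0,0,0,0,1],[0,0,0,0,0,0,1]]' 30
python3 - <<'E'
from h import *
f=grab("wrist","w7"); g=f["pixels"].astype(int)
k=np.array([.552,.052,.127]); u,v=proj(f,k); print("knob px",u,v)
b=tuple(int(q) for q in (u-22,u+22,v-50,v+50)); print(knob(f,b,75),knob(f,b,90))
c0=np.array([.604,.0077,.06]); X=np.array([-.9924,.123,0]); c0=c0+Y*(-.0815-c0@Y)
for kk in (-20,-14,12,20):
    P=[proj(f,c0+X*kk/1000-Y*q) for q in np.arange(-.015,.025,.002)]
    print(kk,np.round(P[0]),np.round(P[-1]),[(int(g[round(q[1]),round(q[0])].sum()//3),int(g[round(q[1]),round(q[0]),0]-g[round(q[1]),round(q[0]),2])) for q in P])
print(edges2(f).round(1))
E
```

```text
clock: 14.48
eef_pos: [0.5527, 0.0519, 0.0989]
ee_rot: [-3.141, -0.0, 2.956]
force: [1.3, -0.3, 0.8]
finger_gap: 0.498
grip_force: 0.0
clock: 15.15
eef_pos: [0.5532, 0.0124, 0.2591]
ee_rot: [3.14, 0.002, 2.99]
force: [-0.0, -0.2, -0.6]
finger_gap: 0.89
grip_force: 0.0
knob px 357.1529212142251 221.5874731734024
(np.uint64(999), ((356.5, 220.0), (74.0, 17.0), 90.0), array([0.55145215, 0.05147549, 0.127     ]), array([0.01482273, 0.06817858]), np.float64(173.5273341065149)) (np.uint64(1105), ((356.0, 220.5), (75.0, 18.0), 90.0), array([0.55186902, 0.05097314, 0.127     ]), array([0.01569458, 0.06915648]), np.float64(173.52733410651487))
-20 [303. 275.] [337. 274.] [(73, 38), (73, 39), (73, 38), (72, 38), (73, 38), (73, 38), (74, 34), (118, 8), (149, 2), (174, 0), (174, 0), (175, 0), (175, 1), (175, -1), (177, 1), (179, 1), (177, 0), (179, 0), (180, 0), (179, 0)]
-14 [303. 270.] [337. 269.] [(72, 37), (72, 38), (73, 36), (71, 37), (72, 36), (72, 37), (74, 32), (122, 7), (152, 1), (174, -1), (174, 0), (176, 0), (175, 0), (176, 0), (176, 0), (175, 1), (174, 0), (177, -1), (175, 0), (177, 0)]
12 [302. 249.] [336. 248.] [(71, 34), (71, 36), (73, 34), (71, 34), (73, 33), (71, 34), (74, 30), (118, 6), (178, 2), (189, 3), (186, 2), (175, 2), (158, 0), (134, 0), (133, 1), (138, 0), (155, 1), (159, 1), (161, 1), (159, 0)]
20 [302. 242.] [336. 241.] [(74, 35), (75, 34), (74, 36), (74, 34), (74, 35), (73, 35), (76, 31), (129, 6), (161, 2), (155, 1), (120, 2), (118, 1), (119, 0), (118, 1), (118, 1), (119, 1), (117, 0), (118, 1), (118, 0), (119, 1)]
[[-80.1 -81.4   1.3]
 [-80.3 -81.4   1.1]
 [-80.3 -81.4   1.1]
 [-80.2 -81.4   1.2]
 [-79.8 -81.1   1.3]
 [-79.8 -81.    1.2]
 [-79.9 -80.9   1. ]
 [-79.9 -81.    1.1]]
```

```bash
python3 -m jog '[[0,0,0,0,-0.6,0,1],[0,0,0,0,-0.8,0,1],[0,0,0,0,-0.8,0,1],[0,0,0,0,-0.8,0,1],[0,0,0,0,-0.5,0,1],[0,0,0,0,0,0,1],[0,0,0,0,0,0,1],[0,0,0,0,0,0,1]]' 30
python3 - <<'E'
from h import *
f=grab("wrist","w8"); g=f["pixels"].astype(int); print(f["cam_to_world"][:3,3])
c0=np.array([.604,.0077,.06]); X=np.array([-.9924,.123,0]); c0=c0+Y*(-.0815-c0@Y)
for kk in (-20,-14,12,20):
    P=[proj(f,c0+X*kk/1000-Y*q) for q in np.arange(-.01,.02,.0012)]
    print(kk,np.round(P[0]),np.round(P[-1]),[(int(g[round(q[1]),round(q[0])].sum()//3),int(g[round(q[1]),round(q[0]),0]-g[round(q[1]),round(q[0]),2])) for q in P])
print(edges2(f).round(1))
E
```

```text
clock: 15.87
eef_pos: [0.5524, -0.0908, 0.257]
ee_rot: [-3.141, -0.002, 2.992]
force: [0.9, 1.2, 0.4]
finger_gap: 1.003
grip_force: 0.0
[ 0.47302493 -0.07899689  0.43754324]
-20 [399. 264.] [424. 264.] [(72, 38), (72, 40), (73, 40), (71, 38), (71, 39), (71, 39), (71, 37), (75, 28), (82, 15), (87, 7), (90, 4), (90, 4), (92, 3), (101, 3), (122, 1), (148, 0), (168, 0), (176, -1), (178, 0), (179, 0), (179, -1), (178, 0), (179, -1), (180, 0), (181, -1)]
-14 [399. 259.] [425. 259.] [(72, 38), (71, 37), (72, 38), (72, 38), (71, 38), (72, 38), (71, 36), (72, 30), (84, 7), (90, 4), (91, 3), (91, 3), (91, 2), (98, 2), (115, 1), (141, 0), (164, 0), (176, -1), (178, -2), (179, 0), (179, 0), (181, -1), (182, -1), (182, -1), (182, 0)]
12 [400. 237.] [426. 236.] [(72, 34), (72, 35), (73, 34), (72, 34), (71, 35), (72, 33), (71, 33), (72, 27), (84, 6), (90, 2), (90, 2), (90, 1), (91, 2), (97, 2), (115, 1), (142, 1), (165, -1), (176, -1), (179, 0), (177, -1), (174, -2), (173, -1), (166, 0), (154, 0), (141, 0)]
20 [400. 230.] [427. 229.] [(75, 36), (74, 37), (75, 35), (75, 35), (74, 35), (74, 35), (74, 31), (79, 19), (84, 9), (90, 4), (91, 1), (91, 1), (91, 2), (94, 1), (132, 0), (156, 0), (164, 0), (149, 0), (130, 0), (120, 0), (120, 0), (119, 1), (118, 1), (118, 0), (117, 0)]
[[-80.9 -81.5   0.6]
 [-80.8 -81.5   0.7]
 [-80.9 -81.4   0.5]
 [-80.8 -81.4   0.6]
 [-80.4 -81.2   0.8]
 [-80.5 -81.1   0.6]
 [-80.5 -81.1   0.6]
 [-80.5 -81.2   0.7]]
```

```bash
python3 -c "
from cell import ctrl
print(ctrl.job_done())"
```

```text
the job is handed in; nothing more can be done
None
```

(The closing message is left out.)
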